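# Hang the warning sign, then mesh the isolator key and hold it down

### The job

Before working on the fuse panel, hang the yellow folded warning sign astride the horizontal steel guard bar and let go of it so that it hangs there freely. Then take the red-handled isolator key out of its black holder, turn it so that its four splines mesh with the cross-shaped socket of the grey isolator, and slide it fully home against the spring until its flange is down on the isolator's top. Finish while still gripping the key and keeping it pressed fully home; leave the padlock, the torch and the insulator block where they are.

Things in the scene. Friction and masses are not known exactly. Their poses are not given: they have to be found in the camera images.
- sign: Loose yellow folded plastic warning sign, 0.12 kg, an upside-down V standing on its two feet. Origin: centre of its underside; z up, y along the ridge. Panels 4 mm thick, 70 mm long in y, 80 mm down the slope, leaning 12 deg; clear gap 16 mm at the top, 49 mm at the feet, 57 mm overall in x. Ridge block z = 78 to 86 mm. Half a turn about z makes no difference.
- sign_saddle (a point): Centre of the flat underside of the sign's ridge, inside the V, 78 mm above the sign's origin; this rests on the bar when the sign hangs. Axes as the sign.
- sign_fin (a point): Centre of the sign's black upright grip fin, 102 mm above the sign's origin; fin 12 mm thick in x, 50 mm long in y, z = 86 to 118 mm above the origin. Pinch it across x from above.
- rail: Fixed steel guard bar: a horizontal round bar 12 mm in diameter along its own y, 200 mm long, on an upright post at each end. Origin on the ledge below the bar's middle. It never moves in an episode, but stands at varying places and yaws.
- rail_mid (a point): Middle of the bar, on its axis, 150 mm above the ledge; y along the bar, z up.
- key: Loose isolator key, 0.13 kg, upright in its holder. Origin: tip of its nose, z up the axis. Tapered round nose z = 0 to 10 mm (5 mm wide at the tip, 12 mm from z = 6 up); splines z = 10 to 40 mm: a cross of two blades along x and y, each 24 mm across, 7 mm thick; flange 44 mm wide z = 40 to 45; neck 16 mm wide z = 45 to 60. A quarter turn gives the same splines.
- key_handle (a point): Centre of the key's red bar handle, 76 mm above its nose tip; bar 60 mm long in the key's x, 16 mm thick in y, z = 60 to 92 mm above the tip. Pinch it across y from above.
- park: Fixed black round key holder, outer diameter 60 mm, 45 mm high, open bore of 30 mm diameter; origin at the centre of its underside. The key's flange rests on its top, the key's origin 5 mm above the ledge. The key is lifted straight out.
- isolator: Fixed grey isolator block, 92 x 92 x 60 mm high, origin at the centre of its underside; yaw varies. In its top opens the brass-lined socket: a cross of two slots along the block's x and y, each 27 mm across and 10 mm wide, deeper than the stem; white marks point along them. The key's nose enters at any yaw, the splines only when aligned within about 6 degrees.
- socket (a point): Centre of the socket's mouth, on the isolator's top face, 60 mm above the ledge; x and y lie along the slots, z up. With the key home, the key's origin is 40 mm below this point.
- plunger (a joint): Green spring plunger, 9 mm wide, in the bottom of the socket, its top 28 mm below the mouth when up. Value in m: 0 = up, grows going down, 0.012 with the key fully home, where the flange stops on the block. The spring pushes back with 3 N at 0 and 6.6 N at 0.012, more than the key's weight: a released key rises again.
- insulator: Bystander: white ceramic insulator block, 50 x 34 x 40 mm high, origin at the centre of its underside.
- padlock: Bystander: steel padlock lying flat, body 45 x 42 x 20 mm, shackle to +x out to 53 mm from the origin, which is at the centre of the body's underside.
- torch: Bystander: small aluminium spirit torch, 56 mm in diameter, 82 mm high, with a brass spout on +x out to 49 mm; origin at the centre of its underside.
Not all that is in view belongs to the job. Leave any pink look-alike of the isolator alone.

How it is judged:
By the outcome, as a careful person would: the job done as asked, in the order asked, and still so for the second after the job is handed in, while the arm keeps its last pose, push and grip.
It also fails if it takes over 51 s, if anything falls off the work surface, if the arm or the gripper's body presses on something with over 40 N, if the wrist force passes 120 N, or if a joint passes its speed limit or range.

### The arm

A 6-joint arm with a two-finger parallel gripper is mounted at the origin on the work surface. World frame = base frame: x ahead of the robot, y to its left, z up, the work surface at z = 0. Lengths are in mm, angles in rad, forces in N, time in s.
With the tool pointing down it reaches from about 275 to 1000 mm from the base axis. Payload 8.4 kg.
Tool frame: the origin (TCP) lies at the very end of the fingers, on their centre line; the grasp point (between the pads) lies 19 mm behind it; z points along the fingers, y is the direction in which the jaws open and shut (so a half turn about z gives the same grasp; the last joint's range is limited). The gripper opens to 85 mm and grips with 20 to 120 N. Pads are 22 mm wide; open, the fingers measure 114 mm over their backs; the gripper's body (76 mm by 85 mm) begins 54 mm behind the grasp point. The pads swing forward as they close: fully open they stand 13 mm farther back than shut.
Start: joints at [-0.002, 0.353, 1.633, -0, 1.155, -0.002], TCP at [625.002, -0, 231.281] pointing down, gripper open.
Joint ranges: [-2.63, 2.63], [-0.92, 2.1], [0.06, 2.66], [-1.3, 4.44], [0, 2.69], [-3.02, 3.02]. Speed limits (rad/s): [2.22, 2.22, 2.79, 3.14, 3.14, 3.14].

### API

Orientations are given as [roll, pitch, yaw] about the fixed x, y, z axes, in that order (R = Rz(yaw) Ry(pitch) Rx(roll)).
In Python, from rig import sense, grab_frame, get_calibration, sign_off, boxes_of, trace gives the robot as it stands.
- The arm moves only by the tool servo_tool, never from a script. Its argument "rows" is a list of rows, each a list of 3 entries, a list of its own where there are three numbers: the finger opening in mm, from 0 to 85.4, then the shift along the tool's x, y, z in mm, then the turn, a rotation vector about the tool's x, y, z in degrees. A call has 1 to 8 rows; each row shifts and turns the commanded pose from where the row before left it, along the tool's axes as they then stand; what a row does not reach is not made up. A row lasts 1/8 s, in which the tool goes at most 62.5 mm and 10.7 degrees, less where a joint would pass 70% of its speed; a pose out of reach is approached as far as the arm can. A call is refused whole if a number of a shift passes 62.5 or a number of a turn 10.7, either way. A call with a gripper value outside its range is refused whole. The fingers move at their own pace and stop on an object; "force" is the grip in N (left out, the last holds). Time passes only in rows, so rows that do not move let the fingers close. It gives the time, the measured TCP pose, the force and the opening at its end, in the units of the state.
- sense(): the state, without advancing time (a new reading comes with each control period).
- grab_frame(name): name is "scene" or "side" or "wrist"; returns the picture (480x640x3 uint8, blue, green, red); there is no depth.
- get_calibration(name): a dict with "intrinsics" (3x3 intrinsics, pixels), "k1" (the pictures are not rectified: a ray, as slopes to the right and down, at radius r is drawn at 1 + k1 r^2 times it, then the intrinsics apply), "world_to_cam" (4x4, takes a point from world to camera coordinates). Camera axes: x right, y down, z forward; pixel columns grow to the right and rows downward; lengths in mm; the calibration is good to about 2 mm. A picture is of the moment at which its call begins: read the wrist's pose just before it. get_calibration takes no time and is no camera call; for the wrist camera it gives the pose at the moment of the call.
- sign_off(): hands the job in, once; it reports no verdict.
Trained networks look in the newest picture that a camera, given by its name, has taken for a name from the list of things; names that differ only in an ending like _2 or _b are one class to them, and where a whole thing is asked for, a point or a joint stands for the part that bears it (a point fixed in the world has none). Each returns a list of dicts, best first, with "conf" (0 to 1); they miss things now and then, are a little off and sometimes report something else, mostly with a low value. They report only what shows in the picture. A call takes as long as a camera call. They do not tell look-alikes from the thing itself.
- boxes_of(camera, thing): "centre" ([x, y, z] in mm, in the coordinates of the camera as it stood for that picture, good to about 4 mm: the middle of the surface that is visible of it).
- trace(camera, thing): "mask" (480x640 bool, what is visible of it).
The state is a dict: "clock": time; "qpos": joint angles; "qvel": joint speeds; "joint_efforts": joint torques, N m; "eef_pos": TCP position; "tcp_rot": TCP orientation; "contact_force": force on the tool from outside, world axes, zero at the start; "wrist_torque": the same for the moment, N m; "opening": opening from 0.0 (shut) to 1.0 (fully open).
Only numpy, scipy, OpenCV 4.12 (cv2) and the standard library are available. Lean on these libraries where they do the work, as an engineer would, in place of code of your own. Each camera call takes 0.05 s, during which the arm holds its last target. There are 200 camera calls.

## Working session

There is one attempt and no reset: what is moved stays moved. The work goes in short steps, Python scripts to look and compute and a tool call to move; the robot and the scene stay as the last step left them, time stands still between calls to the robot, and variables do not carry over. Pictures are saved under pics/ and viewed, about 8 in all and at most 12, crops included, and the job is handed in when it is done.

Besides the shell and the picture viewer there is one more tool, called after "Emit:" as name(argument=value, ...), one argument or row to a line, values as JSON. servo_tool: Moves the arm, as the interface text tells. Its arguments: {"type":"object","properties":{"rows":{"type":"array","items":{"type":"array"}},"force":{"type":"number"}},"required":["rows"]}

```bash
ls; mkdir -p pics
python3 - <<'E'
from rig import *
import cv2,numpy as np
print(sense())
a=grab_frame("scene");b=grab_frame("side")
cv2.imwrite("pics/scene.png",a);cv2.imwrite("pics/side.png",b)
for c in("scene","side"):
    K=get_calibration(c);T=np.linalg.inv(np.array(K["world_to_cam"]));print(c,T[:3,3].round(),np.array(K["intrinsics"])[0,0],K["k1"])
    for n in "sign sign_fin rail key key_handle park isolator insulator padlock torch".split():
        for d in boxes_of(c,n): 
            print(n,round(d["conf"],2),(T@np.r_[d["centre"],1])[:3].round())
E
```

```text
pics
{'clock': 0.0, 'qpos': array([-2.40184937e-03,  3.53627964e-01,  1.63416852e+00,  5.10404648e-06,
        1.15516661e+00, -2.36175221e-03]), 'qvel': array([ 0.00132181,  0.0002512 , -0.0008519 ,  0.00016842,  0.00046779,
       -0.00116228]), 'joint_efforts': array([-2.03471049e-03, -6.05236173e+01, -3.42063046e+01, -2.62302356e-04,
        9.48130677e-03,  3.61521288e-06]), 'eef_pos': array([6.24516032e+02, 1.60824254e-03, 2.30559562e+02]), 'tcp_rot': array([-3.14022223e+00, -7.90328862e-06,  1.57075416e+00]), 'contact_force': array([ 0.85838318, -0.212398  , -0.9477806 ]), 'wrist_torque': array([ 0.03012654,  0.01004704, -0.000186  ]), 'opening': 0.997643819846886}
scene [ 918. -687.  655.] 446.04323321610224 -0.08697323047646699
sign 0.66 [ 571. -337.   77.]
sign 0.17 [ 441. -194.   27.]
sign_fin 0.85 [ 572. -335.   81.]
rail 0.64 [555. 232.  19.]
rail 0.52 [ 441. -194.   30.]
key 0.74 [ 431. -178.   76.]
key_handle 0.83 [ 429. -181.   78.]
key_handle 0.67 [ 567. -331.   78.]
park 0.6 [ 428. -175.   77.]
park 0.58 [ 442. -192.   31.]
isolator 0.88 [567. -79.  58.]
isolator 0.8 [644.  63.  60.]
insulator 0.69 [442.  51.  31.]
padlock 0.56 [387. 157.  20.]
padlock 0.32 [ 431. -179.   76.]
torch 0.92 [ 763. -144.   44.]
torch 0.17 [555. 233.  11.]
side [397. 703. 875.] 505.07334038145433 -0.1097333073624634
sign 0.66 [ 554. -314.   59.]
sign 0.37 [ 419. -143.   29.]
sign_fin 0.67 [ 562. -319.   55.]
rail 0.63 [ 562. -316.   57.]
rail 0.62 [517. 319. 110.]
key 0.88 [ 417. -168.   81.]
key_handle 0.7 [ 421. -162.   81.]
key_handle 0.67 [518. 321. 111.]
park 0.96 [ 418. -148.   28.]
isolator 0.72 [629. 123.  61.]
isolator 0.58 [552. -27.  63.]
insulator 0.88 [441.  80.  42.]
insulator 0.43 [ 417. -146.   31.]
padlock 0.56 [380. 171.  18.]
torch 0.58 [ 752. -115.   43.]
```

View pics/scene.png

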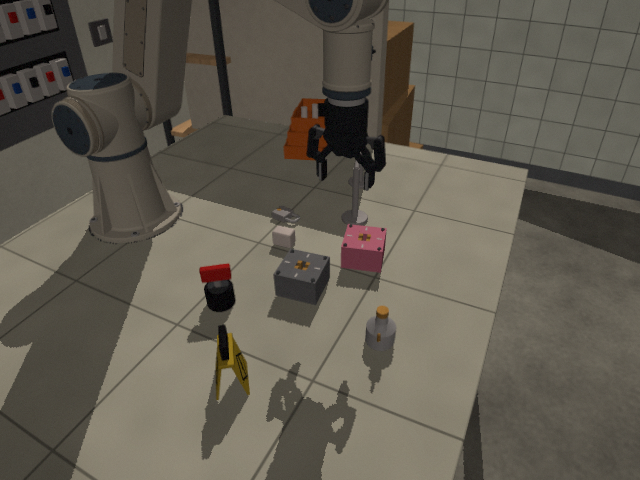

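View pics/side.png

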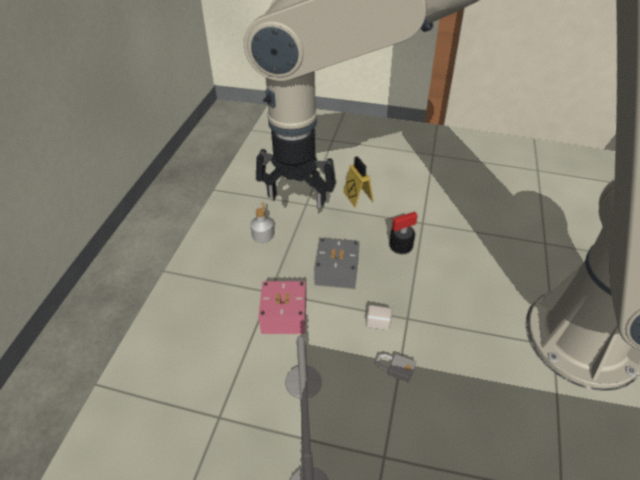

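Scene: grey isolator (303,275), its pink look-alike (364,247), key with red handle (217,285), sign (230,362), torch (380,332), rail base (358,218). The side view shows the rail bar running from (302,340) down to (308,480). I choose the grey isolator. Next I fit poses by matching silhouettes.

```bash
cat > h.py <<'E'
import numpy as np,cv2
from rig import *
from scipy.optimize import minimize
def cal(c):
    k=get_calibration(c);return np.array(k["intrinsics"]),k["k1"],np.array(k["world_to_cam"])
def proj(C,P):
    K,k1,T=C;p=np.atleast_2d(P)@T[:3,:3].T+T[:3,3];s=p[:,:2]/p[:,2:]
    s=s*(1+k1*(s**2).sum(1,keepdims=True));return s@K[:2,:2].T+K[:2,2]
def ray(C,uv,z):   # pixel -> world at height z
    K,k1,T=C;d=(np.array(uv,float)-K[:2,2])/[K[0,0],K[1,1]];s=d.copy()
    for _ in range(20): s=d/(1+k1*(s@s))
    R=T[:3,:3].T;o=-R@T[:3,3];v=R@np.r_[s,1];return o+v*(z-o[2])/v[2]
def box(x,y,z0,z1,cx=0): return np.array([[cx+a*x/2,b*y/2,z] for a in(-1,1) for b in(-1,1) for z in(z0,z1)])
def cyl(d,z0,z1): return np.array([[d/2*np.cos(t),d/2*np.sin(t),z] for t in np.arange(0,6.28,.2) for z in(z0,z1)])
def pose(P,x,y,yaw,z=0):
    c,s=np.cos(yaw),np.sin(yaw);return P@np.array([[c,s,0],[-s,c,0],[0,0,1]])+[x,y,z]
def panel(s):
    a,b=s*8,s*24.5;return np.array([[x+s*w,y,z] for x,z in((a,78),(b,0)) for w in(0,4) for y in(-35,35)])
M=dict(sign=[panel(1),panel(-1),box(24,70,78,86),box(12,50,86,118)],
 key_handle=[box(60,16,60,92)],key=[box(60,16,60,92),cyl(16,45,60),cyl(44,40,45)],park=[cyl(60,0,45)],isolator=[box(92,92,0,60)])
def ren(C,parts,p,z=0):
    m=np.zeros((480,640),np.uint8)
    for P in parts:
        q=proj(C,pose(P,*p,z));cv2.fillConvexPoly(m,cv2.convexHull((q*16).astype(np.int32)),255,cv2.LINE_AA,4)
    return m/255.
def fit(parts,obs,p0,z=0):  # obs: list of (C,mask)
    def f(p):
        e=0
        for C,m in obs:
            r=ren(C,parts,[p[0],p[1],p[2]/50],z);e+=1-(r*m).sum()/np.maximum(r,m).sum()
        return e
    best=None
    for dy in np.arange(0,3.14,.4):
        s=np.array([p0[0],p0[1],dy*50]);r=minimize(f,s,method="Nelder-Mead",options=dict(initial_simplex=s+np.array([[0,0,0],[25,0,0],[0,25,0],[0,0,15]]),xatol=.1,fatol=1e-4))
        if best is None or r.fun<best.fun:best=r
    return best.x[0],best.x[1],best.x[2]/50,best.fun
def mask(c,n,C,near,tol=60):
    ms=[];
    for d in trace(c,n):
        m=d["mask"].astype(np.uint8);ys,xs=np.nonzero(m)
        if len(xs) and np.hypot(*(np.array([xs.mean(),ys.mean()])-proj(C,near)[0]))<tol: ms.append((d["conf"],m))
    return max(ms,key=lambda t:t[0])[1] if ms else None
E
cat > a.py <<'E'
from h import *
F={c:grab_frame(c) for c in("scene","side","wrist")}
for c in F: np.save(c,F[c])
cv2.imwrite("pics/wrist0.png",F["wrist"])
near=dict(sign=(565,-325,60),key=(425,-165,70),isolator=(562,-60,50))
for n,q in near.items():
    obs=[]
    for c in("scene","side"):
        C=cal(c);m=mask(c,n,C,q)
        if m is None: print(n,c,"none");continue
        print(n,c,m.sum());obs.append((C,m))
        if n!="sign" or 1: print("  single",np.round(fit(M[n],[(C,m)],q,5 if n=="key" else 0),2))
    if len(obs)==2: print(n,np.round(fit(M[n],obs,q,5 if n=="key" else 0),2))
for c in("scene","side","wrist"):
    for d in trace(c,"rail"):
        ys,xs=np.nonzero(d["mask"]);print(c,"rail",round(d["conf"],2),len(xs),xs.mean().round(),ys.mean().round(),xs.min(),xs.max(),ys.min(),ys.max())
C=cal("side")
for uv in((302,340),(310,478)): print(uv,ray(C,uv,150).round(1))
C=cal("wrist");print(np.linalg.inv(C[2]).round(2),C[0][0,0])
E
python3 a.py
```

```text
sign scene 1274
  single [ 5.5726e+02 -3.2694e+02  6.6000e-01  1.2000e-01]
sign side 876
  single [ 5.5435e+02 -3.2525e+02  6.0000e-01  9.0000e-02]
sign [ 5.5620e+02 -3.2644e+02  6.5000e-01  2.5000e-01]
key scene 715
  single [ 4.2406e+02 -1.7569e+02  7.9000e-01  1.5000e-01]
key side 499
  single [ 4.2067e+02 -1.7168e+02  8.1000e-01  1.3000e-01]
key [ 4.2150e+02 -1.7392e+02  8.2000e-01  3.2000e-01]
isolator scene 2395
  single [ 5.5518e+02 -5.4860e+01  3.2800e+00  5.0000e-02]
isolator side 1976
  single [ 5.5246e+02 -5.3390e+01  1.4000e-01  7.0000e-02]
isolator [ 5.5385e+02 -5.4110e+01  3.2800e+00  1.3000e-01]
scene rail 0.7 816 356.0 198.0 342 368 160 225
side rail 0.58 2109 305.0 409.0 286 327 335 479
(302, 340) [549.  241.5 150. ]
(310, 478) [476.4 462.8 150. ]
[[ 1.0000e+00  0.0000e+00 -0.0000e+00  6.2531e+02]
 [ 0.0000e+00 -9.6000e-01 -2.9000e-01  7.3930e+01]
 [-0.0000e+00  2.9000e-01 -9.6000e-01  3.7326e+02]
 [ 0.0000e+00  0.0000e+00  0.0000e+00  1.0000e+00]] 340.1437196472673
```

View pics/wrist0.png

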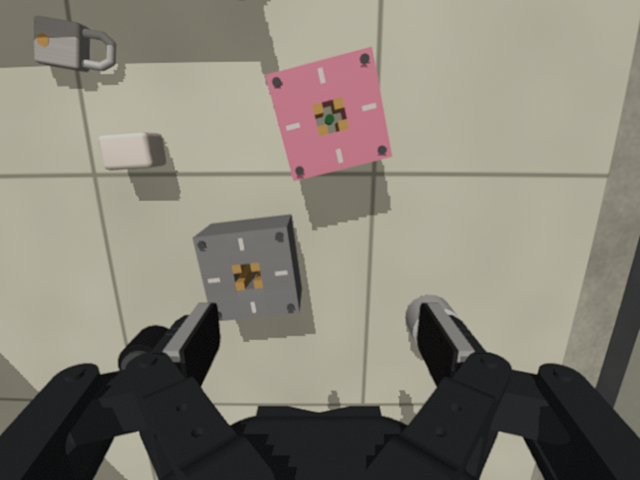

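The wrist view shows the pink isolator (330,115), grey isolator (247,268), insulator (130,150) and padlock (75,45). The silhouette fits agree between cameras: sign (556,-326), key (422,-174), grey isolator (554,-54). I'm moving over the sign and turning its way.

Emit:
servo_tool(
  rows=[
    [85, [-54, -11.5, 4], [0, 0, 0]],
    [85, [-54, -11.5, 4], [0, 0, 0]],
    [85, [-54, -11.5, 4], [0, 0, 0]],
    [85, [-54, -11.5, 4], [0, 0, -9.5]],
    [85, [-54, -11.5, 4], [0, 0, -9.5]],
    [85, [-42, -40, 4], [0, 0, -9.5]],
    [85, [0, 0, 4], [0, 0, -9]],
    [85, [0, 0, 4], [0, 0, 0]],
  ],
  force=60,
)

```text
clock: 2.7
eef_pos: [552.1, -324.5, 199.0]
tcp_rot: [3.142, -0.0, 2.223]
contact_force: [-0.4, 0.6, 0.8]
opening: 0.993
```

```bash
cat > b.py <<'E'
from h import *
import sys
# fit thing n in the wrist view
def wfit(n,near,z=0,extra=(),tag="w",show=True):
    s=sense();C=cal("wrist");f=grab_frame("wrist");m=mask("wrist",n,C,near,90)
    if m is None: print("none");cv2.imwrite(f"pics/{tag}.png",f);return
    r=fit(M[n],[(C,m)],near,z);print("wrist fit",np.round(r,3))
    mm=ren(C,M[n],r[:3],z)
    g=f.copy()
    cs,_=cv2.findContours(m,0,2);cv2.drawContours(g,cs,-1,(0,255,0),1)
    for P in M[n]:
        q=proj(C,pose(P,*r[:3],z));cv2.polylines(g,[cv2.convexHull(q.astype(np.int32))],1,(255,0,255),1)
    cv2.imwrite(f"pics/{tag}.png",g);a=s["tcp_rot"][2]
    d=np.r_[r[0]-s["eef_pos"][0],r[1]-s["eef_pos"][1]]
    print("tcp",s["eef_pos"].round(1),s["tcp_rot"].round(3))
    ux=np.array([np.cos(a),np.sin(a)]);uy=np.array([np.sin(a),-np.cos(a)])
    print("shift toolx,y",(d@ux).round(1),(d@uy).round(1),"yaw tooly",round(a-np.pi/2,3))
    return r,C,f
E
python3 -c "
from b import *
wfit('sign',(556,-326,60),tag='sign_w')"
```

```text
wrist fit [ 5.58104e+02 -3.28827e+02  6.61000e-01  8.30000e-02]
tcp [ 552.1 -324.5  199. ] [ 3.142 -0.     2.223]
shift toolx,y -7.1 2.2 yaw tooly 0.652
```

View pics/sign_w.png

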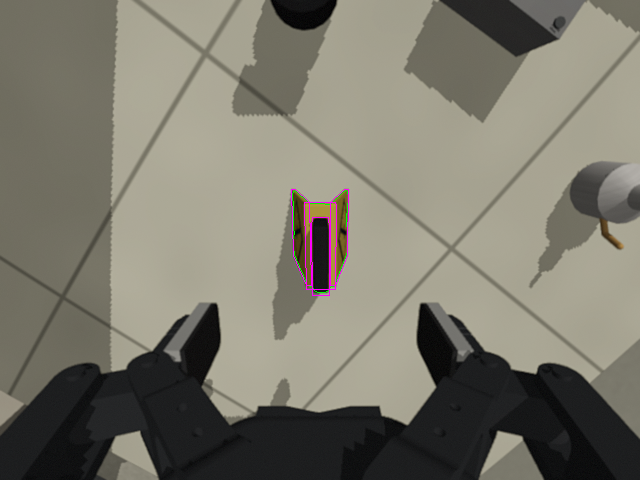

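The model outline coincides with the sign, fin at (321,253). I'm descending to it and closing the grip.

Emit:
servo_tool(
  rows=[
    [85, [-4, 1, 30], [0, 0, -0.4]],
    [85, [-3, 1, 40], [0, 0, 0]],
    [40, [0, 0, 30], [0, 0, 0]],
    [30, [0, 0, 8], [0, 0, 0]],
    [0, [0, 0, 0], [0, 0, 0]],
    [0, [0, 0, 0], [0, 0, 0]],
    [0, [0, 0, 0], [0, 0, 0]],
    [0, [0, 0, 0], [0, 0, 0]],
  ],
  force=60,
)

```text
clock: 3.8
eef_pos: [559.0, -328.7, 92.6]
tcp_rot: [3.141, 0.002, 2.232]
contact_force: [-0.6, -0.5, 6.5]
opening: 0.128
```

Emit:
servo_tool(
  rows=[
    [0, [0, 0, -30], [0, 0, 0]],
    [0, [0, 0, -57], [0, 0, 5]],
    [0, [0, 0, -57], [0, 0, 7.5]],
    [0, [0, 0, -57], [0, 0, 7]],
    [0, [50, 14, -26], [0, 0, 0]],
    [0, [57, 16, 0], [0, 0, 0]],
    [0, [57, 16, 0], [0, 0, 0]],
    [0, [57, 16, 0], [0, 0, 0]],
  ],
)

```text
clock: 4.8
eef_pos: [546.8, -97.2, 318.5]
tcp_rot: [3.141, 0.0, 1.891]
contact_force: [1.3, -0.5, -0.4]
opening: 0.13
```

Emit:
servo_tool(
  rows=[
    [0, [57, 16, 0], [0, 0, 0]],
    [0, [57, 16, 0], [0, 0, 0]],
    [0, [57, 16, 0], [0, 0, 0]],
    [0, [57, 16, 0], [0, 0, 0]],
    [0, [57, 16, 0], [0, 0, 0]],
    [0, [57, 16, 0], [0, 0, 0]],
    [0, [0, 0, 0], [0, 0, 0]],
  ],
)

```text
clock: 5.68
eef_pos: [529.6, 259.5, 318.0]
tcp_rot: [-3.141, -0.001, 1.896]
contact_force: [0.6, 0.8, -1.6]
opening: 0.124
```

Run:
```python
from h import *
s=sense();C=cal("wrist");f=grab_frame("wrist");print(s["eef_pos"].round(1),s["tcp_rot"].round(3),s["opening"],s["contact_force"])
g=f.copy()
for d in trace("wrist","rail"):
    m=d["mask"].astype(np.uint8);print(d["conf"],m.sum());cs,_=cv2.findContours(m,0,2);cv2.drawContours(g,cs,-1,(0,255,0),1)
cv2.imwrite("pics/rail_w.png",g)
for i in range(40,640,80): print([ (u,i, ray(C,(u,i),150)[:2].round().tolist()) for u in(200,320,440)] if i<480 else '')
```

```text
[529.6 259.5 318. ] [-3.141e+00 -1.000e-03  1.896e+00] 0.12420628885492312 [ 0.55336268  0.77209713 -1.62492238]
0.89 5742
[(200, 40, [388.0, 375.0]), (320, 40, [482.0, 406.0]), (440, 40, [575.0, 438.0])]
[(200, 120, [403.0, 314.0]), (320, 120, [502.0, 347.0]), (440, 120, [600.0, 381.0])]
[(200, 200, [419.0, 246.0]), (320, 200, [524.0, 281.0]), (440, 200, [629.0, 317.0])]
[(200, 280, [437.0, 168.0]), (320, 280, [550.0, 207.0]), (440, 280, [662.0, 244.0])]
[(200, 360, [458.0, 77.0]), (320, 360, [579.0, 119.0]), (440, 360, [701.0, 160.0])]
[(200, 440, [482.0, -32.0]), (320, 440, [615.0, 15.0]), (440, 440, [749.0, 59.0])]
```

View pics/rail_w.png

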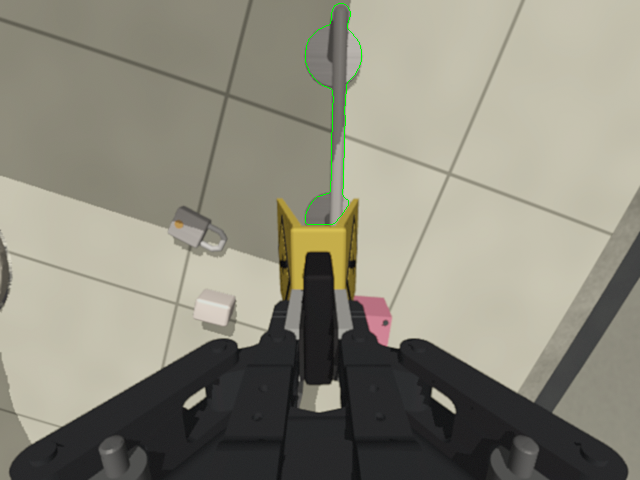

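The rail bar runs from (341,5) to (338,222) here, with the far base disc at (333,55) and near disc at (325,215); the sign hangs straight in the grip.

Run:
```python
from h import *
C=cal("wrist");m=trace("wrist","rail")[0]["mask"]
P=[];w=[]
for v in range(95,186,5):
    xs=np.nonzero(m[v])[0];P.append(ray(C,((xs.min()+xs.max())/2,v),150)[:2]);w.append(np.ptp(xs)+1)
P=np.array(P);c=P.mean(0);u=np.linalg.svd(P-c)[2][0];u*=np.sign(u[1]);print("bar c",c.round(1),"dir",u.round(3),"yaw",np.arctan2(-u[0],u[1]).round(3),"res",np.abs((P-c)@[u[1],-u[0]]).max().round(2),"w",w[0],w[-1])
ys=np.nonzero(m.any(1))[0][0];xs=np.nonzero(m[ys+8])[0]
e=ray(C,((xs[0]+xs[-1])/2,ys+1),150)[:2];print("far end",e.round(1),"s along",((e-c)@u).round(1), "off",((e-c)@[u[1],-u[0]]).round(1))
for n,uv in(("farbase",(333,56)),):
    b=ray(C,uv,0)[:2];print(n,b.round(1),((b-c)@u).round(1),((b-c)@[u[1],-u[0]]).round(1))
S=cal("side");
for d in trace("side","rail"):
    k=d["mask"];ys,xs=np.nonzero(k);v=ys.min();x=xs[ys==v].mean();print(d["conf"],len(xs),x,v)
    e=ray(S,(x,v),150)[:2];print("side near end",e.round(1),((e-c)@u).round(1),((e-c)@[u[1],-u[0]]).round(1))
    for r in range(345,365,5):
        q=np.nonzero(k[r])[0];e=ray(S,((q[0]+q[-1])/2,r),150)[:2];print(r,q[0],q[-1],((e-c)@u).round(1),((e-c)@[u[1],-u[0]]).round(1))
for uv in((303,382),):
    b=ray(S,uv,0)[:2];print("nearbase side",b.round(1),((b-c)@u).round(1),((b-c)@[u[1],-u[0]]).round(1))
```

```text
bar c [522.5 332.4] dir [-0.309  0.951] yaw 0.314 res 0.37 w 14 14
far end [490.1 432.7] s along 105.4 off 0.1
farbase [491.5 427.7] 100.2 -0.1
0.58 2109 301.5 335
side near end [552.6 231.8] -104.9 -2.5
345 298 305 -84.7 -1.6
350 298 305 -74.8 -1.2
355 299 306 -64.9 -2.4
360 299 306 -55.3 -2.0
nearbase side [552.9 238.5] -98.7 -0.1
```

Emit:
servo_tool(
  rows=[
    [0, [36, 8, 0], [0, 0, 0.6]],
    [0, [35, 8, 10], [0, 0, 0]],
    [0, [0, 0, 25], [0, 0, 0]],
    [0, [0, 0, 35], [0, 0, 0]],
    [0, [0, 0, 35], [0, 0, 0]],
    [0, [0, 0, 25], [0, 0, 0]],
    [0, [0, 0, 10], [0, 0, 0]],
    [0, [0, 0, 0], [0, 0, 0]],
  ],
)

```text
clock: 6.88
eef_pos: [523.9, 327.5, 178.3]
tcp_rot: [-3.141, 0.0, 1.88]
contact_force: [0.2, -0.4, -0.4]
opening: 0.126
```

Emit:
servo_tool(
  rows=[
    [0, [0, 0, 4], [0, 0, 0]],
    [0, [0, 0, 3], [0, 0, 0]],
    [0, [0, 0, 0], [0, 0, 0]],
  ],
)

```text
clock: 7.25
eef_pos: [523.7, 328.4, 171.5]
tcp_rot: [3.141, -0.0, 1.882]
contact_force: [0.1, 0.3, -0.8]
opening: 0.129
```

Emit:
servo_tool(
  rows=[
    [0, [0, 0, 1], [0, 0, 0]],
    [0, [0, 0, 1], [0, 0, 0]],
    [0, [0, 0, 0], [0, 0, 0]],
  ],
)

```text
clock: 7.62
eef_pos: [523.8, 328.6, 170.9]
tcp_rot: [3.141, -0.0, 1.882]
contact_force: [-3.7, -1.9, 10.5]
opening: 0.124
```

Contact at 170.9, where it was expected. Next I release and rise, then look.

Emit:
servo_tool(
  rows=[
    [20, [0, 0, 0], [0, 0, 0]],
    [40, [0, 0, 0], [0, 0, 0]],
    [60, [0, 0, 0], [0, 0, 0]],
    [60, [0, 0, 0], [0, 0, 0]],
    [60, [0, 0, -20], [0, 0, 0]],
    [60, [0, 0, -40], [0, 0, 0]],
    [60, [-30, 0, -40], [0, 0, 0]],
    [60, [-10, 0, 0], [0, 0, 0]],
  ],
)

```text
clock: 8.62
eef_pos: [537.8, 290.1, 272.8]
tcp_rot: [3.136, -0.001, 1.881]
contact_force: [-0.2, -0.3, -0.7]
opening: 0.701
```

Run:
```python
from h import *
cv2.imwrite("pics/hang.png",np.hstack([grab_frame("side")[240:480,150:470],grab_frame("wrist")[::1,80:560][:240*2:2,::2][:240]]))
print(sense()["eef_pos"])
```

```text
[536.08268321 289.37631735 269.22848843]
```

View pics/hang.png

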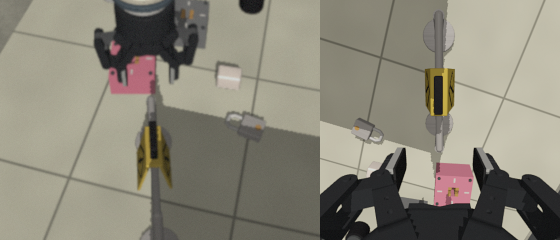

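The sign sits astride the bar, level and free, at (150,150) in the left crop and (440,92) in the right. Next is the key.

```bash
cat > plan.py <<'E'
import sys,numpy as np
from rig import sense
# x y z yaw n : straight line, turn spread
def plan(x,y,z,yaw,n):
    s=sense();p=s["eef_pos"];a=s["tcp_rot"][2];da=(yaw-a+np.pi)%(2*np.pi)-np.pi;d=(np.array([x,y,z])-p)/n
    for i in range(n):
        print([round(float(d[:2]@[np.cos(a),np.sin(a)]),1),round(float(d[:2]@[np.sin(a),-np.cos(a)]),1),round(-float(d[2]),1)],[0,0,round(-np.degrees(da/n),1)]);a+=da/n
if __name__=="__main__": plan(*map(float,sys.argv[1:5]),int(sys.argv[5]))
E
python3 plan.py 422 -174 190 .81 10
```

```text
[-40.7, -25.0, 7.9] [0, 0, np.float64(6.1)]
[-43.1, -20.5, 7.9] [0, 0, np.float64(6.1)]
[-45.0, -15.8, 7.9] [0, 0, np.float64(6.1)]
[-46.5, -10.9, 7.9] [0, 0, np.float64(6.1)]
[-47.4, -5.8, 7.9] [0, 0, np.float64(6.1)]
[-47.7, -0.8, 7.9] [0, 0, np.float64(6.1)]
[-47.5, 4.4, 7.9] [0, 0, np.float64(6.1)]
[-46.8, 9.4, 7.9] [0, 0, np.float64(6.1)]
[-45.5, 14.3, 7.9] [0, 0, np.float64(6.1)]
[-43.7, 19.1, 7.9] [0, 0, np.float64(6.1)]
```

Emit:
servo_tool(
  rows=[
    [85, [-41, -25, 8], [0, 0, 6.1]],
    [85, [-43, -20.5, 8], [0, 0, 6.1]],
    [85, [-45, -16, 8], [0, 0, 6.1]],
    [85, [-46.5, -11, 8], [0, 0, 6.1]],
    [85, [-47.5, -6, 8], [0, 0, 6.1]],
    [85, [-47.5, -1, 8], [0, 0, 6.1]],
    [85, [-47.5, 4.5, 8], [0, 0, 6.1]],
    [85, [-47, 9.5, 8], [0, 0, 6.1]],
  ],
)

```text
clock: 9.72
eef_pos: [444.0, -81.8, 203.8]
tcp_rot: [-3.14, 0.0, 1.027]
contact_force: [0.7, -0.2, -0.5]
opening: 0.998
```

Emit:
servo_tool(
  rows=[
    [85, [-45.5, 14, 8], [0, 0, 6.1]],
    [85, [-43.5, 19, 8], [0, 0, 6.1]],
    [85, [0, 0, 0], [0, 0, 0]],
    [85, [0, 0, 0], [0, 0, 0]],
  ],
)

```text
clock: 10.22
eef_pos: [422.3, -172.8, 188.4]
tcp_rot: [-3.14, 0.0, 0.817]
contact_force: [0.4, 0.6, 0.1]
opening: 0.996
```

Run:
```python
from b import *
r,C,f=wfit('key',(422,-174,70),z=5,tag='key_w')
q=mask("wrist","key_handle",C,(422,-174,81),90)
if q is not None: print("handle",np.round(fit(M["key_handle"],[(C,q)],(422,-174),5),3))
# red colour
hsv=cv2.cvtColor(f,cv2.COLOR_BGR2HSV);red=(((hsv[...,0]<8)|(hsv[...,0]>172))&(hsv[...,1]>150)&(hsv[...,2]>60)).astype(np.uint8)
print(red.sum(),"red",np.round(fit(M["key_handle"],[(C,red)],(422,-174),5),3))
```

```text
wrist fit [ 4.21796e+02 -1.73322e+02  6.76000e-01  6.40000e-02]
tcp [ 422.3 -172.8  188.4] [-3.14   0.     0.817]
shift toolx,y -0.8 0.0 yaw tooly -0.754
handle [ 4.20986e+02 -1.74164e+02  6.40000e-01  3.44000e-01]
1805 red [ 4.21334e+02 -1.73682e+02  3.82300e+00  1.41000e-01]
```

View pics/key_w.png

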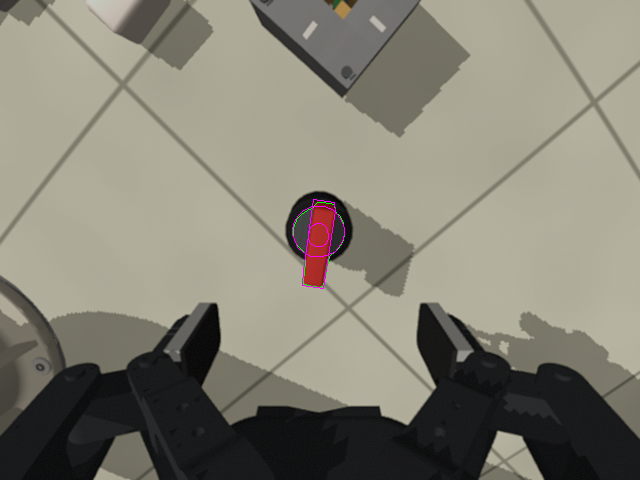

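The outline sits on the red handle (318,247), yaw 0.68. I'm turning 7.8 degrees, descending and gripping.

Emit:
servo_tool(
  rows=[
    [85, [-1, 0, 30], [0, 0, 7.8]],
    [70, [0, 0, 40], [0, 0, 0]],
    [50, [0, 0, 35], [0, 0, 0]],
    [35, [0, 0, 17], [0, 0, 0]],
    [0, [0, 0, 0], [0, 0, 0]],
    [0, [0, 0, 0], [0, 0, 0]],
    [0, [0, 0, 0], [0, 0, 0]],
    [0, [0, 0, 0], [0, 0, 0]],
  ],
  force=90,
)

```text
clock: 11.38
eef_pos: [422.5, -174.3, 67.9]
tcp_rot: [3.14, -0.001, 0.681]
contact_force: [-0.0, -0.8, -1.1]
opening: 0.171
```

Emit:
servo_tool(
  rows=[
    [0, [0, 0, -15], [0, 0, 0]],
    [0, [0, 0, -35], [0, 0, 0]],
    [0, [0, 0, -45], [0, 0, 0]],
    [0, [0, 0, -30], [0, 0, 0]],
    [0, [0, 0, 0], [0, 0, 0]],
  ],
)

```text
clock: 12.0
eef_pos: [423.6, -174.9, 195.4]
tcp_rot: [3.137, -0.003, 0.681]
contact_force: [-0.7, 0.2, -1.9]
opening: 0.173
```

```bash
python3 plan.py 455 -68 190 .14 4
```

```text
[22.9, -15.8, 1.4] [0, 0, np.float64(7.7)]
[20.6, -18.8, 1.4] [0, 0, np.float64(7.7)]
[17.9, -21.4, 1.4] [0, 0, np.float64(7.7)]
[14.8, -23.6, 1.4] [0, 0, np.float64(7.7)]
```

Emit:
servo_tool(
  rows=[
    [0, [23, -16, 0], [0, 0, 7.7]],
    [0, [20.5, -19, 0], [0, 0, 7.7]],
    [0, [18, -21.5, 0], [0, 0, 7.7]],
    [0, [15, -23.5, 0], [0, 0, 7.7]],
    [0, [0, 0, 0], [0, 0, 0]],
    [0, [0, 0, 0], [0, 0, 0]],
  ],
)

```text
clock: 12.75
eef_pos: [452.8, -67.0, 191.8]
tcp_rot: [-3.142, 0.001, 0.146]
contact_force: [-0.4, -0.1, -1.1]
opening: 0.174
```

Run:
```python
from b import *
r,C,f=wfit('isolator',(554,-54,60),tag='iso_w')
top=[[46*a,46*b,60] for a,b in((1,1),(1,-1),(-1,-1),(-1,1))]
x=cv2.imread("pics/iso_w.png")
c=proj(C,[[r[0],r[1],60]])[0];print("socket px",c.round(1))
# brass centroid on the top plane
hsv=cv2.cvtColor(f,cv2.COLOR_BGR2HSV);w=np.zeros((480,640),np.uint8);cv2.circle(w,tuple(int(t) for t in c),45,1,-1)
br=((hsv[...,0]>8)&(hsv[...,0]<30)&(hsv[...,1]>120)&(hsv[...,2]>90)&(w>0));wh=((hsv[...,1]<40)&(hsv[...,2]>170)).astype(np.uint8)
ys,xs=np.nonzero(br);print("brass",len(xs),ray(C,((xs.min()+xs.max())/2,(ys.min()+ys.max())/2),60).round(1))
n,l,st,ce=cv2.connectedComponentsWithStats(wh)
for i in range(1,n):
    p=ray(C,ce[i],60)
    if st[i,4]>10 and np.hypot(*(p[:2]-r[:2]))<50: print("mark",ce[i].round(1),st[i,4],p.round(1))
k=mask("wrist","key",C,sense()["eef_pos"]-[0,0,0],150)
print("key",None if k is None else k.sum())
cv2.imwrite("pics/iso_w.png",x)
```

```text
wrist fit [ 5.53858e+02 -5.45400e+01  1.18000e-01  4.20000e-02]
tcp [452.8 -67.  191.8] [-3.142e+00  1.000e-03  1.460e-01]
shift toolx,y 101.8 2.3 yaw tooly -1.425
socket px [321.7 102.7]
brass 547 [554.4 -54.7  60. ]
mark [323.4  52.6] 109 [587.9 -50.6  60. ]
mark [276.5 101. ] 110 [550.2 -20.8  60. ]
mark [367.2 103.7] 104 [558.3 -88.4  60. ]
mark [320.5 148.6] 95 [520.7 -58.6  60. ]
key 7588
```

View pics/iso_w.png

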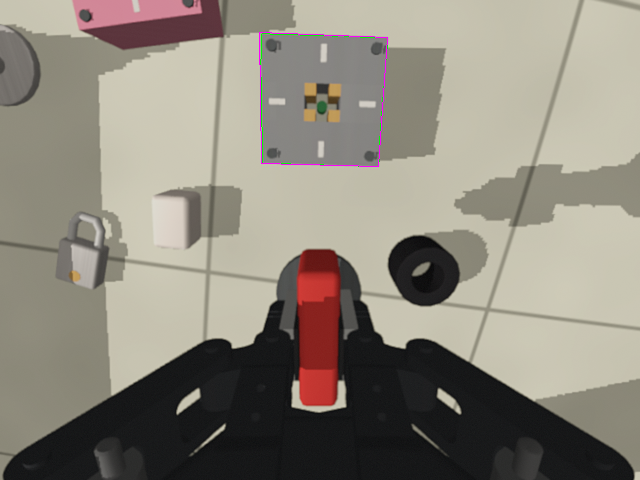

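The grey isolator is at (322,102) and its outline matches; the marks give centre (554.3,-54.6) and yaw 0.119. Before inserting, I'm checking where the key sits in the grip.

Run:
```python
from b import *
s=sense();C=cal("wrist");f=grab_frame("wrist");hsv=cv2.cvtColor(f,cv2.COLOR_BGR2HSV)
red=(((hsv[...,0]<8)|(hsv[...,0]>172))&(hsv[...,1]>150)&(hsv[...,2]>60)).astype(np.uint8);red=cv2.morphologyEx(red,cv2.MORPH_OPEN,np.ones((3,3)))
p=s["eef_pos"];a=s["tcp_rot"][2]
g=fit(M["key_handle"],[(C,red)],p[:2],p[2]-62.9);print(red.sum(),np.round(g,3),p.round(1),a)
for L in(0,): 
    d=np.r_[g[0],g[1]]-p[:2];print("key rel tool x,y",d@[np.cos(a),np.sin(a)],d@[np.sin(a),-np.cos(a)])
import plan; plan.plan(554.3,-54.6,p[2],.119,3)
```

```text
6105 [ 4.50478e+02 -6.77640e+01  3.28400e+00  1.27000e-01] [453.  -67.4 192.1] 0.1432505937074806
key rel tool x,y -2.5532570272108996 -0.039012721306373434
[34.0, 0.6, 0.0] [0, 0, np.float64(0.5)]
[34.0, 0.3, 0.0] [0, 0, np.float64(0.5)]
[34.0, 0.0, 0.0] [0, 0, np.float64(0.5)]
```

Emit:
servo_tool(
  rows=[
    [0, [34.5, 0.5, 0], [0, 0, 0.5]],
    [0, [34.5, 0.4, 0], [0, 0, 0.5]],
    [0, [34.5, 0, 10], [0, 0, 0.4]],
    [0, [0, 0, 25], [0, 0, 0]],
    [0, [0, 0, 22], [0, 0, 0]],
    [0, [0, 0, 0], [0, 0, 0]],
    [0, [0, 0, 0], [0, 0, 0]],
  ],
)

```text
clock: 13.82
eef_pos: [556.5, -54.2, 136.0]
tcp_rot: [3.141, -0.001, 0.118]
contact_force: [-0.1, -0.6, -0.8]
opening: 0.168
```

Run:
```python
from h import *
P=[];
for i in range(2):
    C=cal("wrist");f=grab_frame("wrist");s=sense();P.append(np.r_[s["eef_pos"],s["tcp_rot"]])
p=np.mean(P,0);print(np.round(p,2));a=P[-1][5]
d=np.array([554.3,-54.6])-p[:2];print("socket rel tool x,y",(d@[np.cos(a),np.sin(a)]).round(2),(d@[np.sin(a),-np.cos(a)]).round(2),"dyaw",np.degrees(.119-a).round(2))
g=grab_frame("scene");q=proj(cal("scene"),[554,-54,80])[0].astype(int);w=grab_frame("side");q2=proj(cal("side"),[554,-54,80])[0].astype(int)
c=lambda g,q:cv2.resize(g[q[1]-50:q[1]+50,q[0]-50:q[0]+50],(400,400),interpolation=cv2.INTER_CUBIC)
cv2.imwrite("pics/ins.png",np.hstack([c(g,q),c(w,q2)]))
```

```text
[ 5.5670e+02 -5.4110e+01  1.3636e+02  3.1400e+00 -0.0000e+00  1.2000e-01]
socket rel tool x,y -2.44 0.21 dyaw 0.03
```

View pics/ins.png

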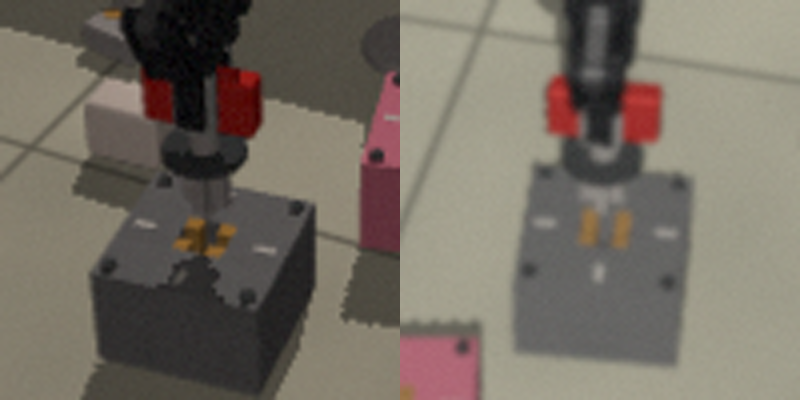

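Both views show the key above the grey socket: nose at about (601,200) in the right crop, socket centre at (606,228), which agrees once height is allowed for. Slow descent.

Emit:
servo_tool(
  rows=[
    [0, [0, 0, 8], [0, 0, 0]],
    [0, [0, 0, 5], [0, 0, 0]],
    [0, [0, 0, 4], [0, 0, 0]],
    [0, [0, 0, 0], [0, 0, 0]],
  ],
  force=100,
)

```text
clock: 14.52
eef_pos: [555.8, -53.8, 117.8]
tcp_rot: [-3.141, 0.001, 0.119]
contact_force: [0.1, 0.3, -1.6]
opening: 0.17
```

Nose is in 5 mm freely; now to the splines.

Emit:
servo_tool(
  rows=[
    [0, [0, 0, 3], [0, 0, 0]],
    [0, [0, 0, 2], [0, 0, 0]],
    [0, [0, 0, 2], [0, 0, 0]],
    [0, [0, 0, 0], [0, 0, 0]],
  ],
)

```text
clock: 15.02
eef_pos: [556.0, -53.9, 111.1]
tcp_rot: [3.142, 0.0, 0.119]
contact_force: [0.1, -0.4, -1.9]
opening: 0.17
```

Emit:
servo_tool(
  rows=[
    [0, [0, 0, 3], [0, 0, 0]],
    [0, [0, 0, 4], [0, 0, 0]],
    [0, [0, 0, 4], [0, 0, 0]],
    [0, [0, 0, 0], [0, 0, 0]],
  ],
)

```text
clock: 15.52
eef_pos: [555.8, -53.8, 99.8]
tcp_rot: [-3.141, 0.001, 0.119]
contact_force: [-0.3, -0.7, -1.4]
opening: 0.171
```

Free all the way, with the splines 13 mm deep. The plunger meets the nose at about TCP 95.

Emit:
servo_tool(
  rows=[
    [0, [0, 0, 4], [0, 0, 0]],
    [0, [0, 0, 4], [0, 0, 0]],
    [0, [0, 0, 4], [0, 0, 0]],
    [0, [0, 0, 0], [0, 0, 0]],
  ],
)

```text
clock: 16.02
eef_pos: [556.2, -53.9, 88.1]
tcp_rot: [3.142, -0.0, 0.119]
contact_force: [-0.3, -1.9, 2.4]
opening: 0.169
```

Emit:
servo_tool(
  rows=[
    [0, [0, 0, 3], [0, 0, 0]],
    [0, [0, 0, 2], [0, 0, 0]],
    [0, [0, 0, 1], [0, 0, 0]],
    [0, [0, 0, 0], [0, 0, 0]],
  ],
)

```text
clock: 16.52
eef_pos: [556.3, -53.9, 82.5]
tcp_rot: [3.141, -0.0, 0.119]
contact_force: [-1.0, -1.3, 5.3]
opening: 0.169
```

Emit:
servo_tool(
  rows=[
    [0, [0, 0, 0.7], [0, 0, 0]],
    [0, [0, 0, 0.7], [0, 0, 0]],
    [0, [0, 0, 0], [0, 0, 0]],
  ],
)

```text
clock: 16.9
eef_pos: [556.3, -53.9, 81.8]
tcp_rot: [3.141, -0.0, 0.119]
contact_force: [-3.1, -0.8, 13.9]
opening: 0.168
```

Emit:
servo_tool(
  rows=[
    [0, [0, 0, 0.6], [0, 0, 0]],
    [0, [0, 0, 0], [0, 0, 0]],
    [0, [0, 0, 0], [0, 0, 0]],
    [0, [0, 0, 0], [0, 0, 0]],
  ],
)

```text
clock: 17.4
eef_pos: [556.3, -53.8, 81.7]
tcp_rot: [3.141, -0.001, 0.119]
contact_force: [-6.0, -0.6, 19.2]
opening: 0.171
```

Run:
```python
from h import *
g=grab_frame("scene");q=proj(cal("scene"),[554,-54,80])[0].astype(int);w=grab_frame("side");q2=(305,400)
c=lambda g,q,r:cv2.resize(g[q[1]-r:q[1]+r,q[0]-r:q[0]+r],(400,400),interpolation=cv2.INTER_CUBIC)
cv2.imwrite("pics/fin.png",np.hstack([c(g,q,50),c(w,q2,80)]))
print(sense())
```

```text
{'clock': 17.5, 'qpos': array([-9.92005332e-02,  4.39337888e-01,  1.89392061e+00,  9.52518108e-06,
        8.07670434e-01,  1.35295320e+00]), 'qvel': array([ 0.00024255, -0.0002987 , -0.00035478,  0.00175347, -0.00115668,
       -0.00022879]), 'joint_efforts': array([ 9.63747874e-01, -4.80366147e+01, -2.35303348e+01,  4.17814488e-01,
       -2.16326170e+00,  3.03234578e-03]), 'eef_pos': array([556.30503963, -53.85771331,  81.73104938]), 'tcp_rot': array([ 3.14145593e+00, -6.49521274e-04,  1.18636058e-01]), 'contact_force': array([-7.01955834, -1.03274354, 20.14784632]), 'wrist_torque': array([-0.1492926 ,  1.12121381,  0.05134854]), 'opening': 0.16566477497255105}
```

View pics/fin.png

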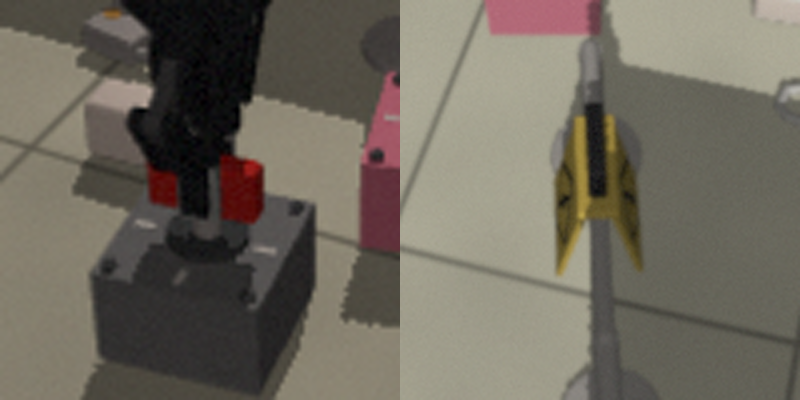

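The flange is down on the block at (205,240), and the sign hangs astride the bar at (597,190). The push is 20 N and holding steady, so I'm handing in.

```bash
python3 -c "from rig import *; print(sign_off())"
```

```text
the job is handed in; nothing more can be done
None
```

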